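Put the ring gauges back on their own pegs

ROBOT

A 6-joint arm with a two-finger parallel gripper is mounted at the origin on the work surface. World frame = base frame: x ahead of the robot, y to its left, z up, the work surface at z = 0. Lengths are in m, angles in degrees, forces in N, time in s.
With the tool pointing down it reaches from about 0.375 to 0.925 m from the base axis. Payload 5.7 kg.
Tool frame: the origin (TCP) lies at the very end of the fingers, on their centre line; the grasp point (between the pads) lies 19 mm behind it; z points along the fingers, y is the line along which they close (so a half turn about z gives the same grasp; the last joint's range is limited). The gripper opens to 88 mm and grips with 3 to 60 N. Pads are 20 mm wide; open, the fingers measure 115 mm over their backs; the gripper's body (75 mm by 178 mm) begins 61 mm behind the grasp point.
Start: joints at [-73.688, 20.558, 86.54, -0, 72.909, -6.595], TCP at [0.234, -0.553, 0.223] pointing down, gripper open.
Joint ranges: [-170.27, 170.27], [-57.76, 135], [12.27, 136.19], [-55.21, 235.2], [11.17, 155.16], [-170.74, 170.74]. Speed limits (degrees/s): [136.94, 136.94, 180, 180, 180, 180].

INTERFACE

Orientations are given as a 3x3 rotation matrix whose columns are the frame's x, y, z axes.
In Python, from rig import arm gives the robot as it stands.
- The arm moves only by the tool arm_command, never from a script. Its argument "motion" is a list that holds one entry, the list of rows, each a list of 5 numbers: the opening, from 0 (shut) to 1 (fully open), then the shift along the tool's x, y, z in m, then the turn about the tool's z in degrees. A call has exactly 10 rows; each row shifts and turns the commanded pose from where the row before left it, along the tool's axes as they then stand; what a row does not reach is not made up. A row lasts 1/12 s, in which the tool goes at most 41.7 mm and 7.16 degrees, less where a joint would pass 70% of its speed; a pose out of reach is approached as far as the arm can. A call with a gripper value outside its range is refused whole. The fingers move at their own pace and stop on an object; "squeeze" is the grip in N (left out, the last holds). Time passes only in rows, so rows that do not move let the fingers close, or fill a call up. It gives the time, the measured TCP pose, the force, the opening and the grip force at its end, in the units of the state.
- arm.observe(): the state, without advancing time (a new reading comes with each control period).
- arm.grab_frame(name): name is "scene" or "top" or "wrist"; returns (picture, depth): 420x560x3 uint8, blue, green, red; 420x560 float32, m along the optical axis (not along the pixel's ray), 0 where there is no reading.
- arm.get_calibration(name): a dict with "intrinsics" (3x3 intrinsics, pixels), "position" and "rotation" of the camera in the world; the wrist camera has in their place "mount" (4x4, takes a point from camera to tool coordinates, whose origin is the TCP and whose axes are the flange's). Camera axes: x right, y down, z forward; pixel columns grow to the right and rows downward; lengths in m; the calibration is good to about 2 mm. A picture is of the moment at which its call begins: read the wrist's pose just before it. get_calibration takes no time and is no camera call.
- arm.hand_in(): hands the job in; it is judged then, once.
The state is a dict: "clock": time; "joint_pos": joint angles; "qvel": joint speeds; "effort": joint torques, N m; "ee_pos": TCP position; "tcp_rot": TCP orientation; "contact_force": force on the tool from outside, world axes, zero at the start; "torque": the same for the moment, N m; "finger_gap": finger opening in m; "finger_force": force on a finger pad.
Only numpy, scipy, OpenCV 4.12 (cv2) and the standard library are available. Lean on these libraries where they do the work, as an engineer would, in place of code of your own. Each camera call takes 0.05 s, during which the arm holds its last target. There are 200 camera calls.

TASK

The blue ring gauge has been hung on the orange peg by mistake, and the orange one was left lying on the bench. Hang each of these two by its eye on the peg of its own colour, pushed fully home so that it lies flat against its sloping rest with the grip pointing down the slope, and let go. Leave the green gauge on its peg and do not shift the bearings, cage, tin or bottle.

Things in the scene. Friction and masses are not known exactly. Their poses are not given: they have to be found in the camera images.
- blue_gauge: Ring gauge 153 mm long, about 0.18 kg: flat steel ring (outer 56, eye 26 mm diameter, 6 mm thick), neck 18 mm wide, blue plastic grip 80 x 24 x 20 mm (thick). Underside all one plane. Origin: underside, mid-grip; +x along the grip to the eye (85 mm), z out of the upper side. Centre of mass about 26 mm from mid-grip towards the eye. Starts hung on the orange peg, grip down, flat on its face.
- blue_eye (a point): Centre of the blue gauge's eye, in its underside plane (axes as the gauge's). Hung rightly, these axes are parallel to the peg's; a hung gauge's eye sags up to 6 mm down the slope onto the peg.
- orange_gauge: Ring gauge 153 mm long, about 0.18 kg: flat steel ring (outer 56, eye 26 mm diameter, 6 mm thick), neck 18 mm wide, orange plastic grip 80 x 24 x 20 mm (thick). Underside all one plane. Origin: underside, mid-grip; +x along the grip to the eye (85 mm), z out of the upper side. Centre of mass about 26 mm from mid-grip towards the eye. Starts flat on the bench, underside down.
- orange_eye (a point): Centre of the orange gauge's eye, in its underside plane (axes as the gauge's). Hung rightly, these axes are parallel to the peg's; a hung gauge's eye sags up to 6 mm down the slope onto the peg.
- green_gauge: Ring gauge 153 mm long, about 0.18 kg: flat steel ring (outer 56, eye 26 mm diameter, 6 mm thick), neck 18 mm wide, green plastic grip 80 x 24 x 20 mm (thick). Underside all one plane. Origin: underside, mid-grip; +x along the grip to the eye (85 mm), z out of the upper side. Centre of mass about 26 mm from mid-grip towards the eye. Hangs on the green peg; leave it.
- blue_peg: Blue peg: round, 14 mm diameter, 45 mm long, last 9 mm tapering to 6 mm, square on the white sloping face (80 mm wide) of a fixed rest with a coloured strip on top. Origin: root centre, on the face, 100 mm up. +z out along the peg, 30 degrees off vertical to the robot; +x up the slope. Face spans 45 mm up, 135 mm down the slope from it. It starts empty.
- orange_peg: Orange peg: round, 14 mm diameter, 45 mm long, last 9 mm tapering to 6 mm, square on the white sloping face (80 mm wide) of a fixed rest with a coloured strip on top. Origin: root centre, on the face, 100 mm up. +z out along the peg, 30 degrees off vertical to the robot; +x up the slope. Face spans 45 mm up, 135 mm down the slope from it. It starts with the blue gauge on it.
- green_peg: Green peg: round, 14 mm diameter, 45 mm long, last 9 mm tapering to 6 mm, square on the white sloping face (80 mm wide) of a fixed rest with a coloured strip on top. Origin: root centre, on the face, 100 mm up. +z out along the peg, 30 degrees off vertical to the robot; +x up the slope. Face spans 45 mm up, 135 mm down the slope from it. It holds the green gauge throughout.
- bearing_a: A steel ball bearing with a black seal lying flat on the bench beside the orange gauge's grip, 52 mm in diameter, 15 mm high; origin under its centre. Bystander; the gap between it and the grip is about 25 to 35 mm, so the gripper must not be fully open there.
- bearing_b: Another steel ball bearing with a black seal lying flat on the bench beside the orange gauge's grip, 52 mm in diameter, 15 mm high; origin under its centre. Bystander; the gap between it and the grip is about 25 to 35 mm, so the gripper must not be fully open there.
- grease_tin: Yellow tin, 66 mm in diameter, 60 mm high, beyond the free end of the orange grip; origin under its centre. Bystander.
- oil_bottle: White bottle with a blue label and red cap, 60 mm in diameter, 170 mm tall, towards the back of the bench; origin under its centre. Bystander.
- cage: Brass bearing cage (open ring, 84 mm in diameter, 42 mm high) standing in front of the rests; origin under its centre. Bystander.
- indicator_stand: Fixed dial-indicator stand between the orange gauge and the rests: base 80 x 60 x 22 mm, steel column 18 mm thick and 230 mm tall over the origin (centre of the base's underside), an arm at 200 mm height reaching 80 mm along its +x to a dial 52 mm in diameter with a 70 mm stem hanging down. An obstacle to go round.
Not all that is in view belongs to the job. What is shaped like the part that bears blue_peg but brown or red is not meant.

How it is judged (in metres and radians):
At the end, for the whole second after the job is handed in: Blue gauge on blue peg, orange on orange: in the peg frame each eye centre is within 10 mm of the axis in x and y, underside at the eye under 6 mm off the face, z axes within 0.12 rad, grip middle over 60 mm down the slope from the peg root, gauge at rest (under 0.02 m/s) (x of blue_eye in the frame of blue_peg between -0.01 and 0.01 m and y of blue_eye in the frame of blue_peg between -0.01 and 0.01 m and z of blue_eye in the frame of blue_peg between -0.004 and 0.006 m and angle between the z axis of blue_gauge and the z axis of blue_peg, either way round below 0.12 rad and x of blue_gauge in the frame of blue_peg below -0.06 m and linear speed of each of blue_gauge, orange_gauge below 0.02 m/s and x of orange_eye in the frame of orange_peg between -0.01 and 0.01 m and y of orange_eye in the frame of orange_peg between -0.01 and 0.01 m and z of orange_eye in the frame of orange_peg between -0.004 and 0.006 m and angle between the z axis of orange_gauge and the z axis of orange_peg, either way round below 0.12 rad and x of orange_gauge in the frame of orange_peg below -0.06 m); the robot touches nothing.
It fails at once if a bystander (bearing, tin, bottle or cage) is shifted more than 25 mm (distance of any of bearing_a, bearing_b, grease_tin, oil_bottle, cage from where it was at the start of the episode above 0.025 m).
It fails at once if a tin or bottle is tipped over (angle between any of grease_tin, oil_bottle's own z axis and vertical above 0.5 rad).
It fails at once if the green gauge is shifted more than 20 mm (distance of green_gauge from where it was at the start of the episode above 0.02 m).
It also fails if it takes over 70 s, if anything falls off the work surface, if the arm or the gripper's body presses on something with over 40 N, if the wrist force passes 120 N, or if a joint passes its speed limit or range.

## Working session

There is one attempt and no reset: what is moved stays moved. The work goes in short steps, Python scripts to look and compute and a tool call to move; the robot and the scene stay as the last step left them, time stands still between calls to the robot, and variables do not carry over. Pictures are saved under pics/ and viewed, at most 10 in all, crops included, and the job is handed in when it is done.

Besides the shell and the picture viewer there is one more tool, called after "Request:" in YAML: its name, and indented under it one key for each argument. arm_command: Moves the arm, as the interface text tells. Its arguments: {"type":"object","properties":{"motion":{"type":"array","items":{"type":"array","items":{"type":"array","items":{"type":"number"}}}},"squeeze":{"type":"number"}},"required":["motion"]}

```bash
ls; mkdir -p pics
python3 - <<'E'
from rig import arm
import cv2,numpy as np
print(arm.observe())
for n in ("scene","top","wrist"):
    p,d=arm.grab_frame(n); cv2.imwrite(f"pics/{n}0.png",p); np.savez(f"{n}0.npz",p=p,d=d)
    print(n,arm.get_calibration(n), (d>0).mean())
a=cv2.imread("pics/scene0.png");b=cv2.imread("pics/top0.png")
E
```

```text
pics
{'clock': 0.0, 'joint_pos': array([-7.36877565e+01,  2.05987628e+01,  8.65977627e+01, -8.49955722e-04,
        7.29090219e+01, -6.59634942e+00]), 'qvel': array([ 0.07102688, -0.00171115,  0.01153651,  0.07413829, -0.02905215,
        0.02616333]), 'effort': array([-7.41660260e-04, -5.15382314e+01, -2.70721024e+01,  6.72515715e-02,
        3.48249497e-02, -1.45388804e-04]), 'ee_pos': array([ 0.23333551, -0.55202433,  0.22180914]), 'tcp_rot': array([[ 9.21125386e-01,  3.89265643e-01, -5.31016154e-04],
       [ 3.89265955e-01, -9.21123718e-01,  1.76401058e-03],
       [ 1.97537137e-04, -1.83158143e-03, -9.99998303e-01]]), 'contact_force': array([ 0.70791252, -0.32749737,  0.40426728]), 'torque': array([ 0.02437399,  0.00352854, -0.02110967]), 'finger_force': 0.0, 'finger_gap': 0.08773073467946337}
scene {'intrinsics': array([[484.11083516,   0.        , 273.87483007],
       [  0.        , 484.11083516, 211.59791305],
       [  0.        ,   0.        ,   1.        ]]), 'position': array([ 1.2018466 , -0.39665156,  0.96492156]), 'rotation': array([[ 0.5521191 ,  0.60728602, -0.5712
[... 377 characters left out ...]
.00765971, -0.98676269,  0.16198987],
       [-0.99995973,  0.0083161 ,  0.00337441],
       [-0.00467686, -0.1619575 , -0.98678665]])} 0.9959183673469387
wrist {'intrinsics': array([[348.08069925,   0.        , 278.72040425],
       [  0.        , 348.08069925, 211.05268523],
       [  0.        ,   0.        ,   1.        ]]), 'mount': array([[-5.73064621e-04, -9.51699522e-01, -3.07030442e-01,
         8.45120995e-02],
       [ 9.99999822e-01, -4.94712969e-04, -3.33017217e-04,
        -1.33406143e-04],
       [ 1.65040385e-04, -3.07030578e-01,  9.51699636e-01,
        -1.62331412e-01],
       [ 0.00000000e+00,  0.00000000e+00,  0.00000000e+00,
         1.00000000e+00]])} 0.9959651360544217
```

View pics/scene0.png

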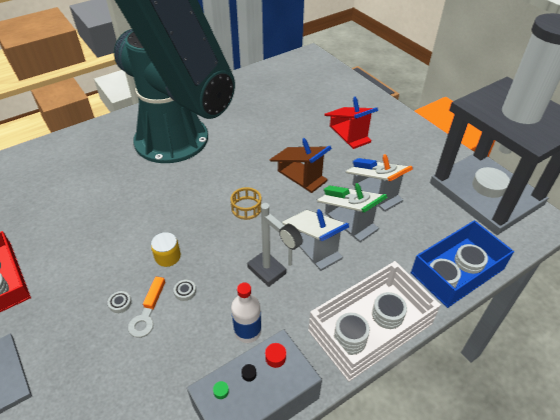

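View pics/top0.png

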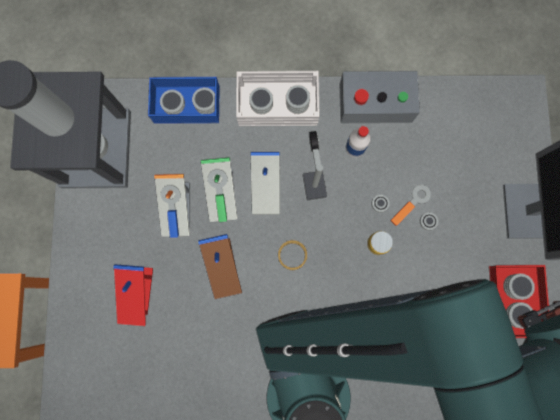

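Scene shot: white rests with blue peg (320,222), green (365,200, green gauge), orange (385,165, blue gauge). Top shot: blue rest (265,183), green (218,190), orange (172,205); orange gauge lies at (403,213) with its eye at (421,193), bearings at (381,203) and (429,221), and the stand at (316,180). Candidates for the blue peg are the white rest (top 265,172), the brown one (217,257) and the red one (127,286). The white one in the row with the others fits; brown and red are decoys.

```bash
cat > h.py <<'E'
import numpy as np,cv2
from rig import arm
def cloud(n,f=None,pose=None):
    if f: z=np.load(f); p,d=z['p'],z['d']
    else:
        o=arm.observe(); p,d=arm.grab_frame(n); pose=(o['tcp_rot'],o['ee_pos'])
    c=arm.get_calibration(n);K=c['intrinsics']
    v,u=np.mgrid[:420,:560]
    X=np.stack([(u-K[0,2])/K[0,0]*d,(v-K[1,2])/K[1,1]*d,d],-1)
    if n=='wrist':
        M=c['mount']; X=X@M[:3,:3].T+M[:3,3]; X=X@pose[0].T+pose[1]
    else: X=X@c['rotation'].T+c['position']
    return p,cv2.cvtColor(p,cv2.COLOR_BGR2HSV).astype(int),d,X
def hue(hsv,lo,hi,s=130,v=70): return (hsv[...,0]>=lo)&(hsv[...,0]<=hi)&(hsv[...,1]>s)&(hsv[...,2]>v)
HB,HO,HG=(100,125),(5,17),(45,75)
E
python3 - <<'E'
from h import *
np.set_printoptions(precision=4,suppress=True)
T=cloud('top','top0.npz');S=cloud('scene','scene0.npz')
box={'top':{'B':(245,148,285,218),'O':(150,170,193,242),'G':(198,155,242,225),'og':(380,180,440,232)},
'scene':{'B':(280,200,352,268),'O':(345,145,415,205),'G':(315,175,388,235),'og':(125,270,170,340)}}
for n,(p,h,d,X) in (('top',T),('scene',S)):
  for k,(a,b,c,e) in box[n].items():
    m=np.zeros(d.shape,bool); m[b:e,a:c]=1; m&=d>0
    for nm,r in (('blue',HB),('orange',HO),('green',HG)):
        q=(m&hue(h,*r)).astype(np.uint8)
        N,L,st,ce=cv2.connectedComponentsWithStats(q)
        for i in range(1,N):
            if st[i,4]>=8:
                P=X[L==i]; w,V=np.linalg.eigh(np.cov(P.T))
                print(n,k,nm,st[i,4],ce[i].round(),'mean',P.mean(0),'zmin/max',P[:,2].min().round(4),P[:,2].max().round(4),'ax',V[:,2],'len',np.ptp(P@V[:,2]).round(4))
    if k!='og':
        w=m&(h[...,1]<35)&(h[...,2]>150)&(X[...,2]>.02)&(X[...,2]<.14); P=X[w]
        for _ in range(4):
            c0=P.mean(0);nrm=np.linalg.svd(P-c0,full_matrices=0)[2][2];nrm*=np.sign(nrm[2]);P=P[abs((P-c0)@nrm)<.004]
        print(n,k,'plane',len(P),'n',nrm,'off',nrm@c0,'tilt',np.degrees(np.arccos(nrm[2])),'yaw',np.degrees(np.arctan2(-nrm[1],-nrm[0])), 'bbox',P.min(0),P.max(0))
  b=X[(d>0)&(abs(X[...,0]-.5)<.1)&(abs(X[...,1])<.3)][:,2]; print(n,'bench z median',np.median(b))
E
python3 - <<'E'
import cv2
p=cv2.imread('pics/scene0.png'); cv2.imwrite('pics/crop1.png',cv2.resize(p[130:280,220:420],None,fx=4,fy=4,interpolation=2))
E
```

```text
top B blue 83 [265. 153.] mean [0.6669 0.1151 0.1245] zmin/max 0.1174 0.1323 ax [0.0006 0.9998 0.0208] len 0.0747
top B blue 15 [265. 171.] mean [0.6142 0.1147 0.129 ] zmin/max 0.1153 0.1414 ax [-0.6081  0.0429  0.7927] len 0.0331
top B plane 1289 n [-0.5002 -0.0002  0.8659] off -0.22767787112053162 tilt 30.010812763344237 yaw 0.017472476951205143 bbox [0.5123 0.0774 0.0294] [0.6611 0.1565 0.1209]
top O blue 206 [173. 224.] mean [0.4791 0.3763 0.0723] zmin/max 0.0471 0.0946 ax [-0.8714 -0.0113 -0.4904] len 0.0773
top O orange 91 [169. 176.] mean [0.6049 0.3776 0.1236] zmin/max 0.1163 0.1316 ax [ 0.0229 -0.9997 -0.0037] len 0.0765
top O orange 26 [169. 194.] mean [0.5534 0.3769 0.1275] zmin/max 0.1057 0.143 ax [-0.537   0.0275  0.8431] len 0.0442
top O plane 930 n [-0.5121 -0.0103  0.8588] off -0.20634987036081026 tilt 30.812557776068054 yaw 1.1563212980773114 bbox [0.4483 0.3382 0.029 ] [0.5974 0.419  0.1238]
top G plane 942 n [-0.5057 -0.0433  0.8616] off -0.2316966091009529 tilt 30.49988392299293 yaw 4.898207869070933 bbox [0.4904 0.2014 0.0291] [0.644  0.2905 0.1223]
top og orange
[... 1806 characters left out ...]
0515
scene G green 66 [358. 191.] mean [0.602  0.2458 0.1247] zmin/max 0.1071 0.1428 ax [-0.555  -0.0259  0.8315] len 0.0399
scene G green 217 [336. 191.] mean [0.5332 0.2362 0.072 ] zmin/max 0.0438 0.0932 ax [-0.8644 -0.1215 -0.4879] len 0.0813
scene G green 134 [374. 203.] mean [0.6516 0.2547 0.1194] zmin/max 0.0139 0.1298 ax [-0.2934  0.8607 -0.4161] len 0.1894
scene G plane 704 n [-0.5061 -0.0941  0.8573] off -0.2442751495265007 tilt 30.982515695754717 yaw 10.532076044553435 bbox [0.4972 0.085  0.0303] [0.6606 0.2828 0.1206]
scene og orange 303 [155. 293.] mean [ 0.5207 -0.2836  0.0166] zmin/max -0.003 0.0258 ax [-0.697  0.717  0.011] len 0.0903
scene bench z median 0.0012846435934234512
```

View pics/crop1.png

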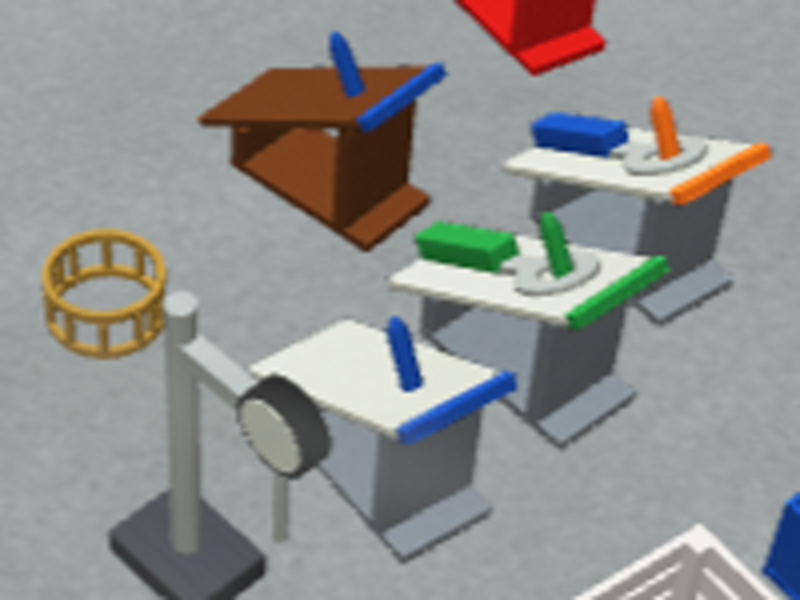

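Confirmed: the white rest at scene (320,222) carries the blue peg; brown and red are decoys. I'm going over to the blue gauge.

Request:
arm_command:
  motion:
    - [[1, 0, 0, -0.03, 5.72], [1, 0, 0, -0.03, 5.72], [1, 0, 0, -0.02, 5.72], [1, 0, 0, 0, 5.72], [1, 0.026, -0.03, 0, 0], [1, 0.026, -0.03, 0, 0], [1, 0.026, -0.03, 0, 0], [1, 0.026, -0.03, 0, 0], [1, 0.026, -0.03, 0, 0], [1, 0.026, -0.03, 0, 0]]

```text
clock: 0.98
ee_pos: [0.3902, -0.3709, 0.3025]
tcp_rot: [[1.0, 0.0, -0.0], [0.0, -1.0, 0.0], [-0.0, -0.0, -1.0]]
contact_force: [-0.5, -0.5, -0.7]
finger_gap: 0.0877
finger_force: 0.0
```

Request:
arm_command:
  motion:
    - [[1, 0.026, -0.03, 0, 0], [1, 0.026, -0.03, 0, 0], [1, 0.026, -0.03, 0, 0], [1, 0.01, -0.04, 0, 0], [1, 0, -0.04, 0, 0], [1, 0, -0.04, 0, 0], [1, 0, -0.04, 0, 0], [1, 0, -0.04, 0, 0], [1, 0, -0.04, 0, 0], [1, 0, -0.04, 0, 0]]

```text
clock: 1.82
ee_pos: [0.4766, -0.0007, 0.3026]
tcp_rot: [[1.0, 0.0, -0.0], [0.0, -1.0, 0.0], [-0.0, -0.0, -1.0]]
contact_force: [0.8, 0.0, 0.4]
finger_gap: 0.0879
finger_force: 0.0
```

Run:
```python
from h import *
np.set_printoptions(precision=4,suppress=True)
o=arm.observe();print(o['clock'],o['ee_pos'],o['tcp_rot'],o['joint_pos'])
p,h,d,X=cloud('top','top0.npz')
for b in ((300,120,330,205),):
    P=X[b[1]:b[3],b[0]:b[2]].reshape(-1,3)
    for lo,hi in ((.015,.03),(.03,.17),(.17,.26)):
        q=P[(P[:,2]>lo)&(P[:,2]<hi)]; print(lo,len(q),q.min(0),q.max(0))
```

```text
1.8167 [ 0.4766 -0.0007  0.3026] [[ 1.      0.0002 -0.0001]
 [ 0.0002 -1.      0.0002]
 [-0.0001 -0.0002 -1.    ]] [-8.3974  6.2131 94.3922  0.0085 79.4044 81.588 ]
0.015 450 [ 0.5554 -0.0608  0.0151] [0.7891 0.013  0.0299]
0.03 126 [ 0.5889 -0.0488  0.03  ] [0.7901 0.0137 0.168 ]
0.17 333 [ 0.5892 -0.0348  0.1713] [ 0.7013 -0.0035  0.2364]
```

Request:
arm_command:
  motion:
    - [[1, 0, -0.04, 0, 0], [1, 0, -0.04, 0, 0], [1, 0, -0.04, 0, 0], [1, 0, -0.04, 0, 0], [1, 0, -0.04, 0, 0], [1, 0, -0.04, 0, 0], [1, 0, -0.04, 0, 0], [1, 0, -0.04, 0, 0], [1, 0, -0.036, 0.02, 0], [0.5, 0, -0.02, 0.03, 0]]

```text
clock: 2.65
ee_pos: [0.4786, 0.3787, 0.2549]
tcp_rot: [[1.0, 0.003, 0.006], [0.003, -1.0, 0.005], [0.006, -0.005, -1.0]]
contact_force: [0.3, 0.3, 0.2]
finger_gap: 0.0838
finger_force: 0.0
```

```bash
cat >> h.py <<'E'
def rest(X,h,m,pegrange,tag):
    "face plane and peg from white pixels and peg-coloured pixels"
    w=m&(h[...,1]<35)&(h[...,2]>140)&(X[...,2]>.03)&(X[...,2]<.125); P=X[w]
    for _ in range(6):
        c0=np.median(P,0) if _==0 else P.mean(0)
        nrm=np.linalg.svd(P-c0,full_matrices=0)[2][2];nrm*=np.sign(nrm[2]);P=P[abs((P-c0)@nrm)<.003]
    print(tag,'plane',len(P),nrm,'tilt',np.degrees(np.arccos(nrm[2])),'yaw',np.degrees(np.arctan2(-nrm[1],-nrm[0])))
    return nrm,nrm@P.mean(0)
def comps(X,h,m,r,mn=30,tag=''):
    q=(m&hue(h,*r)).astype(np.uint8);N,L,st,ce=cv2.connectedComponentsWithStats(q)
    for i in range(1,N):
        if st[i,4]>=mn:
            P=X[L==i];w,V=np.linalg.eigh(np.cov(P.T));a=V[:,2]
            print(tag,st[i,4],ce[i].round(),'mean',P.mean(0),'min',P.min(0),'max',P.max(0),'ax',a,'len',np.ptp(P@a))
E
python3 - <<'E'
from h import *
np.set_printoptions(precision=4,suppress=True)
o=arm.observe();print(o['clock'],o['ee_pos'])
p,h,d,X=cloud('wrist'); cv2.imwrite('pics/w1.png',p); np.savez('w1.npz',p=p,X=X)
m=(d>0)&(abs(X[...,1]-.377)<.05)
rest(X,h,m,None,'O')
comps(X,h,m,HB,100,'blue'); comps(X,h,m,HO,50,'orange')
E
```

```text
2.65 [0.4786 0.3787 0.2549]
O plane 5259 [-0.5054 -0.0083  0.8628] tilt 30.364220287324805 yaw 0.9357866953948538
blue 1383 [280. 180.] mean [0.4862 0.3782 0.0762] min [0.4454 0.3664 0.0521] max [0.519  0.3893 0.0928] ax [-0.892  -0.013  -0.4518] len 0.07873191887047137
orange 477 [279.  35.] mean [0.6103 0.3797 0.1233] min [0.6031 0.3403 0.1185] max [0.6131 0.4195 0.128 ] ax [ 0.0164 -0.9999 -0.0021] len 0.07917030501414946
orange 465 [279. 109.] mean [0.5564 0.3793 0.1269] min [0.542  0.373  0.1056] max [0.5686 0.3854 0.142 ] ax [-0.5615 -0.007   0.8274] len 0.04285920236692026
orange 54 [393. 274.] mean [0.4893 0.3284 0.2792] min [0.4887 0.3272 0.268 ] max [0.4899 0.3302 0.2917] ax [-0.0065 -0.0622  0.998 ] len 0.023591493125022428
```

View pics/w1.png

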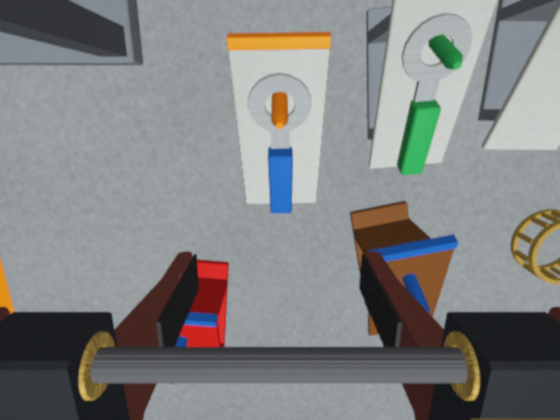

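The wrist view shows the blue gauge hung on the orange peg (peg 279,109; grip 280,180), with the face tilted 30° and yaw about 1°. I'm going lower to refine this.

Request:
arm_command:
  motion:
    - [[0.6, 0.009, 0, 0.03, -1], [0.6, 0.01, -0.0025, 0.03, 0], [0.6, 0, 0, 0.03, 0], [0.6, 0, 0, 0.02, 0], [0.6, 0, 0, 0, 0], [0.6, 0, 0, 0, 0], [0.6, 0, 0, 0, 0], [0.6, 0, 0, 0, 0], [0.6, 0, 0, 0, 0], [0.6, 0, 0, 0, 0]]

```text
clock: 3.53
ee_pos: [0.4968, 0.3766, 0.1443]
tcp_rot: [[1.0, 0.018, 0.002], [0.018, -1.0, 0.001], [0.002, -0.001, -1.0]]
contact_force: [0.2, 0.3, 0.2]
finger_gap: 0.0523
finger_force: 0.0
```

Run:
```python
from h import *
np.set_printoptions(precision=4,suppress=True)
o=arm.observe();print(o['clock'],o['ee_pos'],o['joint_pos'],o['finger_gap'])
p,h,d,X=cloud('wrist'); cv2.imwrite('pics/w2.png',p)
m=(d>0)&(abs(X[...,1]-.377)<.05)&(X[...,2]<.16)
n,off=rest(X,h,m,None,'O')
comps(X,h,m,HB,100,'blue'); comps(X,h,m,HO,50,'orange')
fz=lambda x,y:(off-n[0]*x-n[1]*y)/n[2]
print('face z',fz(.506,.378),fz(.488,.378))
q=m&hue(h,*HB); P=X[q]; t=P@n-off; top=P[t>.017]; print('top face h',np.median(top@n-off),top.min(0),top.max(0),top.mean(0),len(top))
q=m&hue(h,*HO)&(X[...,0]<.59); P=X[q]; hh=P@n-off; print('peg h',hh.min(),hh.max()); foot=P-np.outer(hh,n); print('peg foot',foot.mean(0),foot.min(0),foot.max(0))
```

```text
3.5333 [0.4968 0.3766 0.1443] [ 30.8119  26.7002  88.6123   0.0053  64.5363 119.7845] 0.05230652339734289
O plane 10350 [-0.5046 -0.0079  0.8633] tilt 30.307585175967624 yaw 0.8991072269187361
blue 2442 [276. 234.] mean [0.4893 0.3782 0.0774] min [0.4461 0.3664 0.0531] max [0.52   0.3896 0.0924] ax [-0.899  -0.0136 -0.4378] len 0.0777950156085751
orange 1365 [273.  35.] mean [0.61   0.3813 0.1236] min [0.5999 0.3403 0.1178] max [0.6133 0.4196 0.1286] ax [ 0.0364 -0.9993 -0.0032] len 0.0796479122075609
orange 110 [305.  57.] mean [0.601  0.3654 0.1226] min [0.6004 0.3403 0.1212] max [0.6034 0.3919 0.124 ] ax [ 0.0232 -0.9997  0.0031] len 0.051623103344055676
orange 1280 [276. 150.] mean [0.5567 0.3791 0.1267] min [0.5421 0.3727 0.1043] max [0.5692 0.3855 0.1414] ax [-0.5569 -0.0026  0.8306] len 0.0437008576353696
face z 0.065814383426588 0.05529413122645389
top face h 0.01991079878953622 [0.4461 0.3664 0.0531] [0.5139 0.3895 0.0924] [0.4839 0.3781 0.0759] 2033
peg h 0.002087793258871623 0.08031179064961377
peg foot [0.57   0.3794 0.1032] [0.5433 0.343  0.0874] [0.5731 0.4112 0.1051]
```

Request:
arm_command:
  motion:
    - [[0.6, 0, -0.0015, 0.025, 0], [0.6, 0, 0, 0.025, 0], [0.6, 0, 0, 0.018, 0], [0.6, 0, 0, 0.008, 0], [0.6, 0, 0, 0, 0], [0.2, 0, 0, 0, 0], [0, 0, 0, 0, 0], [0, 0, 0, 0, 0], [0, 0, 0, 0, 0], [0, 0, 0, 0, 0]]
  squeeze: 35

```text
clock: 4.42
ee_pos: [0.4964, 0.378, 0.0675]
tcp_rot: [[1.0, 0.018, 0.001], [0.018, -1.0, 0.001], [0.001, -0.001, -1.0]]
contact_force: [-1.0, 0.3, 2.8]
finger_gap: 0.0234
finger_force: 35.0
```

Request:
arm_command:
  motion:
    - [[0, -0.003, 0, -0.0052, 0], [0, -0.003, 0, -0.0052, 0], [0, -0.003, 0, -0.0052, 0], [0, -0.003, 0, -0.0052, 0], [0, -0.003, 0, -0.0052, 0], [0, -0.003, 0, -0.0052, 0], [0, -0.003, 0, -0.0052, 0], [0, -0.003, 0, -0.0052, 0], [0, -0.003, 0, -0.0052, 0], [0, -0.003, 0, -0.0052, 0]]

```text
clock: 5.25
ee_pos: [0.4649, 0.3769, 0.1189]
tcp_rot: [[1.0, 0.018, -0.001], [0.018, -1.0, -0.0], [-0.001, 0.0, -1.0]]
contact_force: [-1.1, -0.1, -3.0]
finger_gap: 0.0235
finger_force: 35.0
```

Request:
arm_command:
  motion:
    - [[0, -0.004, 0, -0.02, 0], [0, -0.004, 0, -0.03, 0], [0, -0.002, 0, -0.03, 0], [0, 0, 0, -0.03, 0], [0, 0, 0, 0, 1], [0, 0, 0, 0, 0], [0, 0, 0, 0, 0], [0, 0, 0, 0, 0], [0, 0, 0, 0, 0], [0, 0, 0, 0, 0]]

```text
clock: 6.08
ee_pos: [0.4553, 0.3764, 0.2272]
tcp_rot: [[1.0, 0.0, -0.003], [0.0, -1.0, -0.001], [-0.003, 0.001, -1.0]]
contact_force: [0.8, -0.4, -0.7]
finger_gap: 0.0239
finger_force: 35.0
```

Run:
```python
from h import *
np.set_printoptions(precision=4,suppress=True)
o=arm.observe();print(o['clock'],o['ee_pos'],o['finger_gap'],o['contact_force'])
p,h,d,X=cloud('wrist'); cv2.imwrite('pics/w3.png',p)
Y=(X-o['ee_pos'])@o['tcp_rot']   # tool coords
m=(d>0)&(d<.25)&(abs(Y[...,1])<.04)&(Y[...,2]<.07)
comps(Y,h,m,HB,100,'blue')
g=m&(h[...,1]<40)&(Y[...,0]>.02);P=Y[g];print(len(P),P.min(0),P.max(0))
```

```text
6.0833 [0.4553 0.3764 0.2272] 0.023869758162678178 [ 0.7712 -0.4235 -0.7433]
blue 4517 [279. 284.] mean [-0.0031 -0.     -0.0115] min [-0.0509 -0.0127 -0.0247] max [0.0239 0.013  0.0142] ax [-0.907  0.001  0.421] len 0.07890945741368632
35700 [ 0.02   -0.0397 -0.1061] [ 0.0878  0.039  -0.0115]
```

View pics/w3.png

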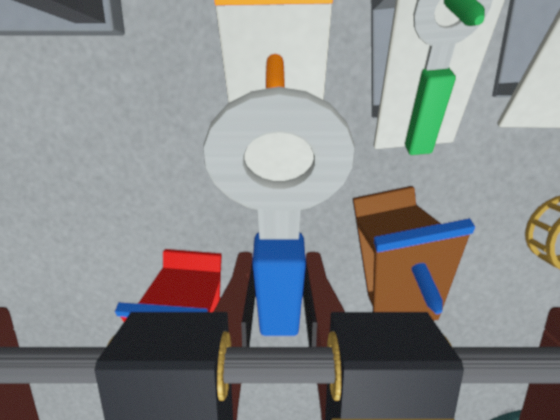

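The blue gauge is held, with its ring at (279,158) in the wrist view. Next I measure its tilt and eye in tool axes.

```bash
cat >> h.py <<'E'
def ring(X,d,h,lo=.02,hi=.14):
    "held ring in tool coords: top plane normal, eye centre on top plane (wrist view)"
    o=arm.observe();Y=(X-o['ee_pos'])@o['tcp_rot']
    m=(d>0)&(abs(Y[...,1])<.035)&(Y[...,2]<.045)&(Y[...,0]>lo)&(Y[...,0]<hi)&(h[...,1]<60)&(Y[...,2]>-.075)
    N,L,st,ce=cv2.connectedComponentsWithStats(m.astype(np.uint8)); i=1+st[1:,4].argmax(); m=(L==i)
    P=Y[m]
    for _ in range(8):
        c=P.mean(0);n=np.linalg.svd(P-c,full_matrices=0)[2][2];n*=-np.sign(n[2]);r=(P-c)@n
        P=P[abs(r)<max(.0015,.004-.0005*_)]
    # inner hole: contour of the ring mask, cast on the plane
    cs,hi_=cv2.findContours(m.astype(np.uint8),cv2.RETR_CCOMP,cv2.CHAIN_APPROX_NONE)
    k=[j for j in range(len(cs)) if hi_[0][j][3]>=0]; j=max(k,key=lambda j:cv2.contourArea(cs[j])) if k else None
    cal=arm.get_calibration('wrist');K=cal['intrinsics'];M=cal['mount']
    def cast(cn):
        uv=cn[:,0,:].astype(float);R=np.c_[(uv[:,0]-K[0,2])/K[0,0],(uv[:,1]-K[1,2])/K[1,1],np.ones(len(uv))]@M[:3,:3].T
        t=((c-M[:3,3])@n)/(R@n);return M[:3,3]+R*t[:,None]
    def circ(Q):
        ex=np.array([n[2],0,-n[0]]);ex/=-np.linalg.norm(ex);ey=np.cross(n,ex)
        q=np.c_[(Q-c)@ex,(Q-c)@ey];A=np.c_[2*q,np.ones(len(q))];s=np.linalg.lstsq(A,(q**2).sum(1),rcond=None)[0]
        return c+s[0]*ex+s[1]*ey,np.sqrt(s[2]+s[0]**2+s[1]**2)
    print('ring px',len(P),'n',n,'tilt',np.degrees(np.arctan2(-n[0],-n[2])))
    if j is not None:
        e,r=circ(cast(cs[j]));print('hole top-plane centre',e,'r',r)
        box=cs[j][:,0];print('hole px',box.min(0),box.max(0))
    P=Y[m&(Y[...,0]>.055)];
    return n,c,(e if j is not None else None)
E
python3 - <<'E'
from h import *
np.set_printoptions(precision=4,suppress=True)
p,h,d,X=cloud('wrist'); o=arm.observe(); print(o['ee_pos'])
n,c,e=ring(X,d,h)
E
```

```text
[0.4556 0.3766 0.2277]
ring px 12216 n [-0.4956 -0.0019 -0.8686] tilt 29.706115911454543
hole top-plane centre [ 0.0639 -0.0001 -0.0359] r 0.011801163590789912
hole px [244 132] [313 181]
```

Request:
arm_command:
  motion:
    - [[0, 0, 0.03, 0, 0], [0, 0.003, 0.04, 0, 0], [0, 0.003, 0.04, 0, 0], [0, 0.003, 0.04, 0, 0], [0, 0.003, 0.04, 0, 0], [0, 0.003, 0.04, 0, 0], [0, 0, 0.03, 0, 0], [0, 0, 0, 0, 0], [0, 0, 0, 0, 0], [0, 0, 0, 0, 0]]

```text
clock: 7.02
ee_pos: [0.4712, 0.1173, 0.2286]
tcp_rot: [[1.0, -0.0, -0.0], [-0.0, -1.0, 0.001], [-0.0, -0.001, -1.0]]
contact_force: [0.1, -0.0, -1.7]
finger_gap: 0.0235
finger_force: 35.0
```

Run:
```python
from h import *
np.set_printoptions(precision=4,suppress=True)
o=arm.observe();print(o['clock'],o['ee_pos'],o['finger_gap'])
p,h,d,X=cloud('wrist'); cv2.imwrite('pics/w4.png',p)
m=(d>0)&(abs(X[...,1]-.116)<.05)&(X[...,2]<.16)&(X[...,0]>.48)
n,off=rest(X,h,m,None,'B')
comps(X,h,m,HB,50,'blue')
x=(off-n[1]*.116-n[2]*.1)/n[0];print('root x at z=.1',x)
w=m&(h[...,1]<35)&(abs(X@n-off)<.003);P=X[w];
for a in (.53,.56,.59,.62,.64):
    q=P[abs(P[:,0]-a)<.004]; print(a,q[:,1].min(),q[:,1].max(),(q[:,1].min()+q[:,1].max())/2)
ring(X,d,h)
```

```text
7.0167 [0.4712 0.1173 0.2286] 0.02353237067270203
B plane 8971 [-0.4995  0.0046  0.8663] tilt 29.968433817920673 yaw -0.5238049515179868
blue 355 [281.  10.] mean [0.6105 0.1157 0.1368] min [0.6034 0.1098 0.1254] max [0.6187 0.1217 0.1417] ax [-0.8174  0.0856  0.5696] len 0.021015144373847217
root x at z=.1 0.6276054245029289Traceback (most recent call last):
  File "<stdin>", line 11, in <module>
    return umr_minimum(a, axis, None, out, keepdims, initial, where)
ValueError: zero-size array to reduction operation minimum which has no identity
```

View pics/w4.png

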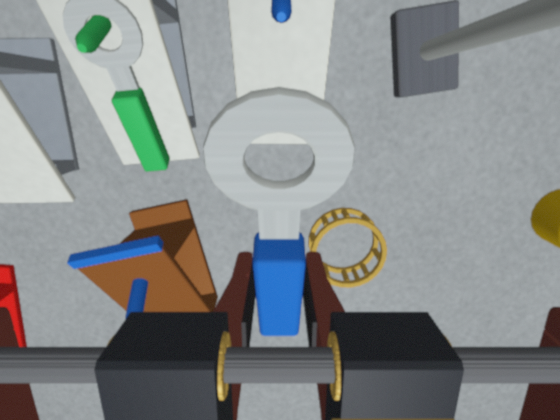

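The view shows the blue peg tip (281,10) straight ahead of the held ring (279,158), with the stand base well to the side (425,50). I'm moving onto the peg axis above its tip.

Request:
arm_command:
  motion:
    - [[0, 0.01, 0, 0, 0], [0, 0.015, 0, 0.01, 0], [0, 0.012, 0.001, 0.02, 0], [0, 0.01, 0, 0.02, 0], [0, 0, 0, 0.02, 0], [0, 0, 0, 0.01, 0], [0, 0, 0, 0, 0], [0, 0, 0, 0, 0], [0, 0, 0, 0, 0], [0, 0, 0, 0, 0]]

```text
clock: 7.9
ee_pos: [0.519, 0.1163, 0.15]
tcp_rot: [[1.0, 0.001, 0.002], [0.001, -1.0, 0.0], [0.002, -0.0, -1.0]]
contact_force: [0.2, 0.5, -1.8]
finger_gap: 0.0241
finger_force: 35.0
```

Run:
```python
from h import *
np.set_printoptions(precision=4,suppress=True)
o=arm.observe();print(o['clock'],o['ee_pos'],o['finger_gap'])
p,h,d,X=cloud('wrist'); cv2.imwrite('pics/w5.png',p)
m=(d>0)&(abs(X[...,1]-.116)<.05)&(X[...,2]<.15)&(X[...,0]>.5)
comps(X,h,m,HB,50,'blue')
n,off=rest(X,h,m&(X[...,0]>.57),None,'B')
x=(off-n[1]*.116-n[2]*.1)/n[0];print('root x at z=.1',x)
ring(X,d,h)
```

```text
7.9 [0.519  0.1163 0.15  ] 0.024108022589283375
blue 1037 [280.  65.] mean [0.6197 0.1157 0.126 ] min [0.6088 0.1096 0.1031] max [0.6337 0.1217 0.1407] ax [-0.5444  0.0077  0.8388] len 0.044892109703377564
B plane 13331 [-0.4998  0.0043  0.8662] tilt 29.98524180131442 yaw -0.49458938062459606
root x at z=.1 0.6277389890045293
ring px 12201 n [-0.4961 -0.0015 -0.8683] tilt 29.740358024189224
hole top-plane centre [ 0.064  -0.0001 -0.0362] r 0.011785532072470382
hole px [244 132] [313 181]
```

View pics/w5.png

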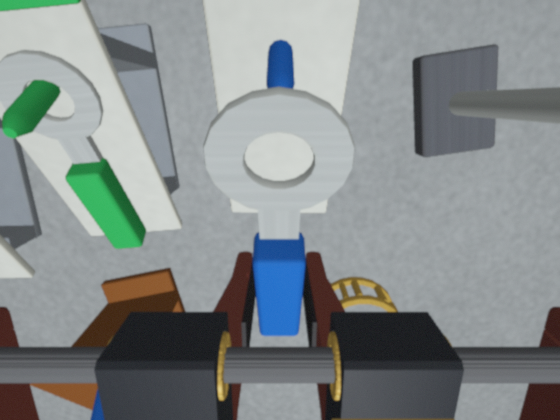

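Request:
arm_command:
  motion:
    - [[0, -0.002, 0.0005, 0.001, 0], [0, 0.0035, 0, 0.0061, 0], [0, 0.0035, 0, 0.0061, 0], [0, 0.0035, 0, 0.0061, 0], [0, 0.0035, 0, 0.0061, 0], [0, 0.0035, 0, 0.0061, 0], [0, 0.0035, 0, 0.0061, 0], [0, 0.0035, 0, 0.0061, 0], [0, 0.0035, 0, 0.0061, 0], [0, 0, 0, 0, 0]]

```text
clock: 8.78
ee_pos: [0.5443, 0.1154, 0.0975]
tcp_rot: [[1.0, 0.0, -0.001], [0.0, -1.0, -0.0], [-0.001, 0.0, -1.0]]
contact_force: [0.1, -0.0, -2.1]
finger_gap: 0.0236
finger_force: 35.0
```

Run:
```python
from h import *
np.set_printoptions(precision=4,suppress=True)
o=arm.observe();print(o['clock'],o['ee_pos'],o['finger_gap'],o['contact_force'])
p,h,d,X=cloud('wrist'); cv2.imwrite('pics/w6.png',p)
```

```text
8.7833 [0.5443 0.1154 0.0975] 0.02359029362639413 [ 0.0549 -0.0191 -2.1152]
```

View pics/w6.png

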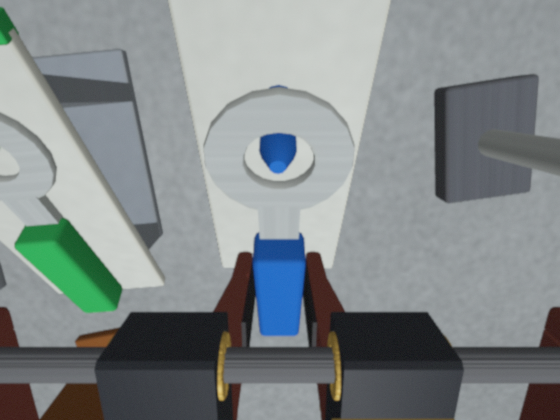

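The peg (278,150) is through the eye and centred, so I push home and release.

Request:
arm_command:
  motion:
    - [[0, 0.0034, 0, 0.0053, 0], [0, 0.0034, 0, 0.0053, 0], [0, 0.0034, 0, 0.0053, 0], [0, 0.0034, 0, 0.0053, 0], [0, 0.0034, 0, 0.0053, 0], [0, 0, 0, 0, 0], [0, 0, 0, 0, 0], [0.5, 0, 0, 0, 0], [0.5, 0, 0, 0, 0], [0.5, 0, 0, 0, 0]]

```text
clock: 9.67
ee_pos: [0.5615, 0.1155, 0.0729]
tcp_rot: [[1.0, 0.0, 0.001], [0.0, -1.0, 0.0], [0.001, -0.0, -1.0]]
contact_force: [1.2, -0.2, 0.6]
finger_gap: 0.0404
finger_force: 0.0
```

Request:
arm_command:
  motion:
    - [[0.5, 0, 0, 0, 0], [0.5, 0, 0, 0, 0], [0.5, 0, 0, -0.01, 0], [0.5, -0.005, 0, -0.02, 0], [0.5, -0.01, 0, -0.03, 0], [0.5, -0.01, 0, -0.03, 0], [0.5, -0.01, 0, -0.03, 0], [0.5, 0, 0, -0.02, 0], [0.5, 0, 0, 0, 0], [0.5, 0, 0, 0, 0]]

```text
clock: 10.5
ee_pos: [0.5271, 0.1156, 0.2143]
tcp_rot: [[1.0, 0.0, 0.004], [0.0, -1.0, 0.0], [0.004, -0.0, -1.0]]
contact_force: [-0.4, -0.7, -0.1]
finger_gap: 0.044
finger_force: 0.0
```

Run:
```python
from h import *
np.set_printoptions(precision=4,suppress=True)
o=arm.observe();print(o['clock'],o['ee_pos'],o['finger_gap'],o['contact_force'])
p,h,d,X=cloud('wrist'); cv2.imwrite('pics/w7.png',p)
m=(d>0)&(abs(X[...,1]-.116)<.05)&(X[...,2]<.16)&(X[...,0]>.48)
comps(X,h,m,HB,100,'blue')
n=np.array([-.4998,.0043,.8662]);off=n@[.6277,.1157,.1]
q=m&(h[...,1]<60)&(abs(X[...,1]-.116)<.03)&(X[...,0]>.6); H=(X@n-off)[q]; print(np.histogram(H,bins=np.arange(-.004,.014,.001)))
g=m&hue(h,*HB)&(X[...,0]<.585);P=X[g];H=P@n-off;print('grip top h',np.percentile(H,[5,50,95]))
t=P[H>.015];print(t.min(0),t.max(0))
```

```text
10.5 [0.5271 0.1156 0.2143] 0.04397936474422358 [-0.357  -0.7022 -0.1351]
blue 2070 [280.   8.] mean [0.6673 0.1149 0.125 ] min [0.6624 0.0756 0.1212] max [0.6725 0.1548 0.1292] ax [-0.0031 -1.     -0.0006] len 0.07920356091494934
blue 641 [279.  90.] mean [0.6177 0.1157 0.1282] min [0.6042 0.1097 0.1056] max [0.631  0.1216 0.1416] ax [-0.5831  0.0174  0.8122] len 0.04249439304723385
blue 1815 [279. 174.] mean [0.5486 0.1153 0.0764] min [0.5081 0.1038 0.0532] max [0.5809 0.1264 0.0926] ax [-0.8912 -0.0024 -0.4535] len 0.07804486911064612
(array([   0,    6,  234, 1649, 1870,  417,   67,   77,  259, 1216, 1273,
        186,    4,    1,    2,    0,    1]), array([-0.004, -0.003, -0.002, -0.001,  0.   ,  0.001,  0.002,  0.003,
        0.004,  0.005,  0.006,  0.007,  0.008,  0.009,  0.01 ,  0.011,
        0.012,  0.013]))
grip top h [0.0115 0.0199 0.0209]
[0.5081 0.1038 0.0532] [0.5769 0.1264 0.0926]
```

Blue is hung flat: ring top 6 mm and grip top 20 mm off the face. Next is the orange gauge.

Request:
arm_command:
  motion:
    - [[0.5, -0.025, 0, -0.03, 0], [0.5, -0.02, 0.01, -0.03, 0], [0.5, -0.01, 0.035, -0.015, 0], [0.5, 0, 0.04, 0, 0], [0.5, 0, 0.04, 0, 0], [0.5, 0, 0.04, 0, 0], [0.5, 0, 0.04, 0, 0], [0.5, 0, 0.04, 0, 0], [0.5, 0, 0.04, 0, 0], [0.5, 0, 0.04, 0, 0]]

```text
clock: 11.38
ee_pos: [0.4702, -0.2112, 0.2855]
tcp_rot: [[1.0, 0.0, -0.003], [0.0, -1.0, 0.002], [-0.003, -0.002, -1.0]]
contact_force: [-0.2, 0.4, -0.0]
finger_gap: 0.044
finger_force: 0.0
```

Request:
arm_command:
  motion:
    - [[0.6, 0.01, 0.04, 0, 0], [0.6, 0.02, 0.035, 0, 0], [0.6, 0.013, 0, 0, 6.4], [0.6, 0, 0, 0, 6.4], [0.6, 0, 0, 0.02, 6.4], [0.6, 0, 0, 0.02, 6.4], [0.6, 0, 0, 0.03, 6.4], [0.6, 0, 0, 0.02, 6.4], [0.6, 0, 0, 0.01, 6.2], [0.6, 0, 0, 0, 0]]

```text
clock: 12.22
ee_pos: [0.5116, -0.2827, 0.1825]
tcp_rot: [[0.71, -0.705, -0.007], [-0.705, -0.71, 0.005], [-0.009, 0.001, -1.0]]
contact_force: [-0.4, 0.1, -0.0]
finger_gap: 0.0526
finger_force: 0.0
```

Run:
```python
from h import *
np.set_printoptions(precision=4,suppress=True)
o=arm.observe();print(o['clock'],o['ee_pos'],o['joint_pos'],o['finger_gap'])
R=o['tcp_rot'];print('yaw',np.degrees(np.arctan2(R[1,0],R[0,0])))
p,h,d,X=cloud('wrist'); cv2.imwrite('pics/w8.png',p)
m=(d>0)&(np.hypot(X[...,0]-.52,X[...,1]+.285)<.08)&(X[...,2]<.04)
q=m&hue(h,*HO)&(X[...,2]>.014);P=X[q];c,s,a=cv2.minAreaRect((P[:,:2]*1000).astype(np.float32))
print('grip top',np.median(P[:,2]),'rect',c,s,a)
Y=(X-o['ee_pos'])@R;Q=Y[q];c,s,a=cv2.minAreaRect((Q[:,:2]*1000).astype(np.float32));print('tool frame',c,s,a,np.median(Q[:,2]))
# bearings
for lo in (.01,):
    k=((d>0)&(X[...,2]>.009)&(X[...,2]<.024)&(h[...,1]<60)&(np.hypot(X[...,0]-.52,X[...,1]+.285)<.13)).astype(np.uint8)
    N,L,st,ce=cv2.connectedComponentsWithStats(k)
    for i in range(1,N):
        if st[i,4]>150: print('bear',st[i,4],np.median(Y[L==i],0),Y[L==i].min(0),Y[L==i].max(0))
```

```text
12.2167 [ 0.5116 -0.2827  0.1825] [-35.6975  21.7764  90.8186  -0.0014  67.9322  99.1015] 0.05256723174796633
yaw -44.798833087837174
grip top 0.019577096676894445 rect (514.0972900390625, -284.81939697265625) (22.924163818359375, 78.28262329101562) 44.61595153808594
tool frame (4.7664031982421875, -0.5489978790283203) (78.27377319335938, 22.921674728393555) 0.586173415184021 0.1628178551813151
bear 2377 [0.0427 0.0692 0.1671] [0.0163 0.0439 0.164 ] [0.0676 0.0948 0.173 ]
bear 2050 [-0.0166 -0.0673  0.1674] [-0.0434 -0.0929  0.1646] [ 0.0076 -0.0422  0.1734]
```

View pics/w8.png

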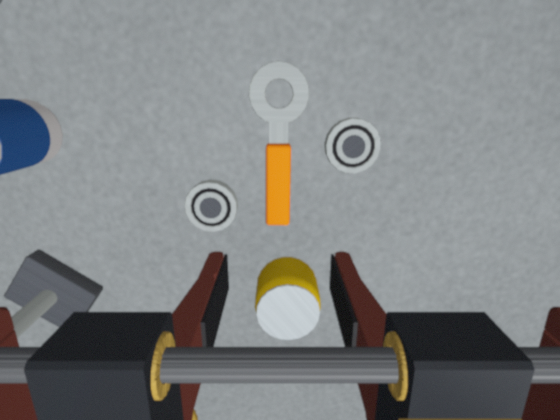

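The view shows the orange grip (278,185) with its ring up at (278,92), bearings at (211,206) and (353,146), and the tin at (287,300). I'm descending with the fingers at about 37 mm.

Request:
arm_command:
  motion:
    - [[0.42, 0.01, -0.0005, 0, 0.6], [0.42, 0.01, 0, 0.03, 0], [0.42, 0, 0, 0.03, 0], [0.42, 0, 0, 0.03, 0], [0.42, 0, 0, 0.03, 0], [0.42, 0, 0, 0, 0], [0.42, 0, 0, 0, 0], [0.42, 0, 0, 0, 0], [0.42, 0, 0, 0, 0], [0.42, 0, 0, 0, 0]]

```text
clock: 13.1
ee_pos: [0.5304, -0.2994, 0.0696]
tcp_rot: [[0.705, -0.709, 0.003], [-0.709, -0.705, -0.002], [0.004, -0.001, -1.0]]
contact_force: [0.1, -0.2, 0.6]
finger_gap: 0.0365
finger_force: 0.0
```

Run:
```python
from h import *
np.set_printoptions(precision=4,suppress=True)
o=arm.observe();R=o['tcp_rot'];print(o['clock'],o['ee_pos'],o['finger_gap'])
p,h,d,X=cloud('wrist')
Y=(X-o['ee_pos'])@R
q=(d>0)&hue(h,*HO)&(X[...,2]>.015)&(X[...,2]<.03);Q=Y[q];c,s,a=cv2.minAreaRect((Q[:,:2]*1000).astype(np.float32));print('tool frame',c,s,a,np.median(Q[:,2]),np.median(X[q][:,2]))
```

```text
13.1 [ 0.5304 -0.2994  0.0696] 0.03654020612594674
tool frame (-21.602699279785156, 1.2023944854736328) (78.81504821777344, 23.29207420349121) 0.19450026750564575 0.05015569516983573 0.019446837594475075
```

Request:
arm_command:
  motion:
    - [[0.42, -0.006, 0.001, 0.02, 0], [0.42, 0, 0, 0.02, 0], [0.42, 0, 0, 0.015, 0], [0.42, 0, 0, 0.0095, 0], [0.42, 0, 0, 0, 0], [0.2, 0, 0, 0, 0], [0, 0, 0, 0, 0], [0, 0, 0, 0, 0], [0, 0, 0, 0, 0], [0, 0, 0, 0, 0]]
  squeeze: 35

```text
clock: 13.98
ee_pos: [0.5248, -0.2953, 0.004]
tcp_rot: [[0.705, -0.709, 0.002], [-0.709, -0.705, -0.001], [0.002, -0.0, -1.0]]
contact_force: [0.6, -0.2, 5.4]
finger_gap: 0.0237
finger_force: 35.0
```

Request:
arm_command:
  motion:
    - [[0, 0, 0, -0.02, 0], [0, 0, 0, -0.03, 0], [0, 0, 0, -0.04, 0], [0, 0, 0, -0.04, 0], [0, 0, 0, -0.04, 0], [0, 0, 0, -0.04, 0], [0, 0, 0, -0.04, 0], [0, 0, 0, -0.03, 0], [0, 0, 0, 0, 0], [0, 0, 0, 0, 0]]

```text
clock: 14.82
ee_pos: [0.5245, -0.2952, 0.2847]
tcp_rot: [[0.705, -0.709, 0.003], [-0.709, -0.705, -0.002], [0.004, -0.001, -1.0]]
contact_force: [-0.2, 0.1, -3.0]
finger_gap: 0.0237
finger_force: 35.0
```

Run:
```python
from h import *
np.set_printoptions(precision=4,suppress=True)
o=arm.observe();R=o['tcp_rot'];print(o['clock'],o['ee_pos'],o['finger_gap'],o['joint_pos'])
print('yaw',np.degrees(np.arctan2(R[1,0],R[0,0])))
p,h,d,X=cloud('wrist');cv2.imwrite('pics/w9.png',p)
ring(X,d,h)
```

```text
14.8167 [ 0.5245 -0.2952  0.2847] 0.02370424359715407 [-35.945   17.8514  81.6366   0.0015  80.2943  99.2266]
yaw -45.171909129591896
ring px 10216 n [ 0.0001  0.0017 -1.    ] tilt -0.004261430084069307
hole top-plane centre [ 0.07    0.0003 -0.0047] r 0.012594552062607815
hole px [250 104] [307 162]
```

Request:
arm_command:
  motion:
    - [[0, 0, 0, -0.01, -6.6], [0, 0, 0, -0.01, -6.6], [0, 0, 0, 0, -6.6], [0, 0, 0, 0, -6.6], [0, 0, 0, 0, -6.6], [0, 0, 0, 0, -6.6], [0, 0, 0, 0, -6.6], [0, -0.015, -0.03, 0, 0], [0, -0.02, -0.035, 0, 0], [0, -0.02, -0.035, 0, 0]]

```text
clock: 15.7
ee_pos: [0.4649, -0.1942, 0.2993]
tcp_rot: [[1.0, 0.017, -0.006], [0.017, -1.0, 0.004], [-0.006, -0.004, -1.0]]
contact_force: [-0.4, 0.9, -2.3]
finger_gap: 0.0237
finger_force: 35.0
```

Request:
arm_command:
  motion:
    - [[0, 0, -0.04, 0, 0], [0, 0, -0.04, 0, 0], [0, 0, -0.04, 0, 0], [0, 0, -0.04, 0, 0], [0, 0, -0.04, 0, 0], [0, 0, -0.04, 0, 0], [0, 0, -0.04, 0, 0], [0, 0, -0.04, 0, 0], [0, 0, -0.04, 0, 0], [0, 0, -0.04, 0, 0]]

```text
clock: 16.53
ee_pos: [0.4577, 0.2056, 0.3001]
tcp_rot: [[1.0, 0.018, -0.005], [0.018, -1.0, -0.002], [-0.005, 0.001, -1.0]]
contact_force: [0.9, -1.1, -2.7]
finger_gap: 0.0244
finger_force: 35.0
```

Request:
arm_command:
  motion:
    - [[0, 0, -0.04, 0, 0], [0, 0, -0.04, 0, 0], [0, 0, -0.04, 0.01, 0], [0, 0, -0.04, 0.02, 0], [0, 0, -0.01, 0.03, 0], [0, 0, 0, 0.01, 0], [0, 0, 0, 0, 0], [0, 0, 0, 0, 0], [0, 0, 0, 0, 0], [0, 0, 0, 0, 0]]

```text
clock: 17.37
ee_pos: [0.4579, 0.3707, 0.2356]
tcp_rot: [[1.0, 0.016, 0.002], [0.016, -1.0, 0.001], [0.002, -0.001, -1.0]]
contact_force: [0.6, 0.0, -2.1]
finger_gap: 0.024
finger_force: 35.0
```

Run:
```python
from h import *
np.set_printoptions(precision=4,suppress=True)
o=arm.observe();R=o['tcp_rot'];print(o['clock'],o['ee_pos'],o['finger_gap'],o['joint_pos'])
print('yaw',np.degrees(np.arctan2(R[1,0],R[0,0])))
p,h,d,X=cloud('wrist');cv2.imwrite('pics/w10.png',p)
ring(X,d,h)
m=(d>0)&(abs(X[...,1]-.379)<.05)&(X[...,2]<.16)&(X[...,0]>.42)
n,off=rest(X,h,m,None,'O');print('root x',(off-n[1]*.379-n[2]*.1)/n[0])
comps(X,h,m,HO,50,'orange')
```

```text
17.3667 [0.4579 0.3707 0.2356] 0.02399825843211911 [ 32.277   18.9583  87.0554  -0.0064  73.871  121.3411]
yaw 0.9375897290226448
ring px 10241 n [ 0.0049  0.0004 -1.    ] tilt -0.2806441987511557
hole top-plane centre [ 0.0696 -0.     -0.0019] r 0.012809599490807646
hole px [250 104] [307 162]
O plane 9102 [-0.4996 -0.0066  0.8662] tilt 29.975338531456725 yaw 0.7521345616131595
root x 0.5652818338272504
orange 108 [270.  65.] mean [0.5673 0.3796 0.1104] min [0.5637 0.3739 0.1044] max [0.5712 0.3847 0.1176] ax [ 0.4515 -0.2748 -0.8489] len 0.015479259437684245
```

View pics/w10.png

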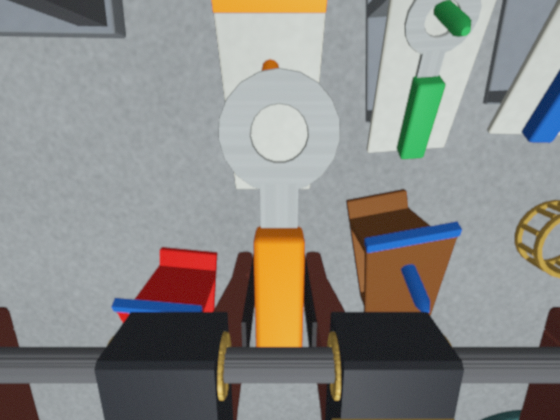

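Gauge held level. Peg tip is just visible at (270,65) beyond the ring (279,130). I'm moving onto the peg axis above its tip.

Request:
arm_command:
  motion:
    - [[0, 0.0024, -0.0067, 0.01, 0], [0, 0, 0, 0.02, 0], [0, 0, 0, 0.02, 0], [0, 0, 0, 0.015, 0], [0, 0, 0, 0.009, 0], [0, 0, 0, 0, 0], [0, 0, 0, 0, 0], [0, 0, 0, 0, 0], [0, 0, 0, 0, 0], [0, 0, 0, 0, 0]]

```text
clock: 18.25
ee_pos: [0.4599, 0.3786, 0.1614]
tcp_rot: [[1.0, 0.018, 0.002], [0.018, -1.0, 0.001], [0.002, -0.001, -1.0]]
contact_force: [0.6, -0.5, -1.4]
finger_gap: 0.024
finger_force: 35.0
```

```bash
cat > chk.py <<'E'
from h import *
np.set_printoptions(precision=4,suppress=True)
o=arm.observe();R=o['tcp_rot'];print(o['clock'],o['ee_pos'],o['finger_gap'],o['contact_force'])
C=o['ee_pos']+R@[.0697,0,.001]; v=C-[.5653,.379,.1]; a=np.array([-.5,-.007,.866]);t=v@a
print('t',t,'offaxis',v-t*a,'horizontal miss',(v-a*v[2]/a[2])[:2])
p,h,d,X=cloud('wrist');cv2.imwrite('pics/w%d.png'%(o['clock']*100),p)
m=(d>0)&(abs(X[...,1]-.379)<.05)&(X[...,2]<.16)&(X[...,0]>.5)&(X[...,0]<.59)
comps(X,h,m,HO,40,'orange')
ring(X,d,h)
E
python3 chk.py
```

```text
18.25 [0.4599 0.3786 0.1614] 0.02397141547507238 [ 0.5827 -0.4938 -1.4045]
t 0.07021287350159706 offaxis [-0.0006  0.0014 -0.0003] horizontal miss [-0.0007  0.0014]
orange 344 [281.  60.] mean [0.5653 0.3794 0.1137] min [0.5602 0.3735 0.1027] max [0.5714 0.3855 0.1246] ax [ 0.4787  0.0167 -0.8778] len 0.023345791121135828
ring px 10242 n [ 0.003  -0.0007 -1.    ] tilt -0.169856243279053
hole top-plane centre [ 0.0696 -0.     -0.0023] r 0.012777774712842435
hole px [250 103] [307 162]
```

Request:
arm_command:
  motion:
    - [[0, 0.001, 0.001, 0, 0], [0, 0.0025, 0, 0.0043, 0], [0, 0.0025, 0, 0.0043, 0], [0, 0.0025, 0, 0.0043, 0], [0, 0.0025, 0, 0.0043, 0], [0, 0.0025, 0, 0.0043, 0], [0, 0.0025, 0, 0.0043, 0], [0, 0, 0, 0, 0], [0, 0, 0, 0, 0], [0, 0, 0, 0, 0]]

```text
clock: 19.13
ee_pos: [0.4752, 0.3774, 0.1344]
tcp_rot: [[1.0, 0.018, -0.0], [0.018, -1.0, 0.0], [-0.0, -0.0, -1.0]]
contact_force: [0.9, -0.3, -1.9]
finger_gap: 0.0237
finger_force: 35.0
```

```bash
python3 chk.py
```

```text
19.1333 [0.4752 0.3774 0.1344] 0.023660345860527426 [ 0.8612 -0.3337 -1.8862]
t 0.03912879692934662 offaxis [-0.0008 -0.     -0.0005] horizontal miss [-0.0011 -0.    ]
orange 739 [278. 119.] mean [0.5509 0.3791 0.1351] min [0.542  0.373  0.1235] max [0.557  0.3855 0.1413] ax [ 0.7204 -0.0696 -0.69  ] len 0.02077202211550022
ring px 3045 n [ 0.3446  0.0021 -0.9387] tilt -20.160419754745334
hole top-plane centre [0.0689 0.0005 0.0037] r 0.012261045870642204
hole px [250 103] [307 162]
```

Request:
arm_command:
  motion:
    - [[0, 0.001, 0, 0, 0], [0, 0.002, 0, 0.0035, 0], [0, 0.002, 0, 0.0035, 0], [0, 0.002, 0, 0.0035, 0], [0, 0.002, 0, 0.0035, 0], [0, 0.0015, 0, 0.0026, 0], [0, 0, 0, 0, 0], [0, 0, 0, 0, 0], [0, 0, 0, 0, 0], [0, 0, 0, 0, 0]]

```text
clock: 20.02
ee_pos: [0.4858, 0.3777, 0.118]
tcp_rot: [[1.0, 0.018, 0.0], [0.018, -1.0, 0.0], [0.0, -0.0, -1.0]]
contact_force: [-0.1, -0.6, -1.5]
finger_gap: 0.0238
finger_force: 35.0
```

```bash
python3 chk.py
```

```text
20.0167 [0.4858 0.3777 0.118 ] 0.02384115164282331 [-0.0741 -0.6003 -1.545 ]
t 0.01966819166738811 offaxis [-0.      0.0001 -0.    ] horizontal miss [-0.      0.0001]
orange 1638 [278. 135.] mean [0.5557 0.3792 0.1282] min [0.5417 0.3728 0.1057] max [0.5675 0.3857 0.1418] ax [-0.572  -0.0008  0.8202] len 0.041051389534512095
orange 778 [278. 238.] mean [0.5087 0.3783 0.1299] min [0.5001 0.3661 0.1186] max [0.5107 0.3895 0.136 ] ax [ 0.0283 -0.9989 -0.0379] len 0.023426607189027115
ring px 6656 n [-0.4889 -0.0001 -0.8723] tilt 29.271017217359304
hole top-plane centre [ 0.0639 -0.0002  0.0264] r 0.016202557048245275
hole px [262 103] [295 173]
```

Peg is well through the eye with no contact force. With a light grip I lower the grip end so the gauge pivots on the ring's far edge, then release.

Request:
arm_command:
  motion:
    - [[0, 0.0015, 0, 0.0025, 0], [0, 0, 0, 0.0043, 0], [0, 0, 0, 0.0043, 0], [0, 0, 0, 0.0043, 0], [0, 0.0004, 0, 0.0043, 0], [0, 0.0006, 0, 0.0043, 0], [0, 0.0006, 0, 0.0043, 0], [0, 0.001, 0, 0.0042, 0], [0, 0.001, 0, 0.0042, 0], [0, 0, 0, 0, 0]]
  squeeze: 7

```text
clock: 20.9
ee_pos: [0.4907, 0.3774, 0.0801]
tcp_rot: [[1.0, 0.018, -0.001], [0.018, -1.0, -0.001], [-0.001, 0.001, -1.0]]
contact_force: [-0.2, -0.2, -2.8]
finger_gap: 0.0237
finger_force: 7.0
```

```bash
cat > fin.py <<'E'
from h import *
np.set_printoptions(precision=4,suppress=True)
o=arm.observe();print(o['clock'],o['ee_pos'],o['finger_gap'],o['contact_force'])
p,h,d,X=cloud('wrist');cv2.imwrite('pics/f%d.png'%(o['clock']*100),p)
m=(d>0)&(abs(X[...,1]-.379)<.05)&(X[...,2]<.16)&(X[...,0]>.42)&(X[...,0]<.597)
comps(X,h,m,HO,40,'orange')
n=np.array([-.4996,-.0066,.8662]);n/=np.linalg.norm(n);off=n@[.5653,.379,.1]
H=X@n-off
P=X[m&hue(h,*HO)&(H>.012)&(X[...,0]<.53)]
if len(P)>50:
    c=P.mean(0);k=np.linalg.svd(P-c,full_matrices=0)[2][2];k*=np.sign(k[2]);print('grip top h',np.percentile(P@n-off,[5,50,95]),'angle to face',np.degrees(np.arccos(k@n)))
q=m&(h[...,1]<60)&(np.hypot(X[...,0]-.562,X[...,1]-.379)<.027);print('ring h',np.histogram(H[q],bins=np.arange(-.004,.03,.002))[0])
E
python3 fin.py
```

```text
20.9 [0.4907 0.3774 0.0801] 0.023748989015319192 [-0.1589 -0.1685 -2.82  ]
orange 3104 [277. 160.] mean [0.5565 0.3792 0.1272] min [0.5415 0.3725 0.1037] max [0.5695 0.3858 0.1416] ax [-0.56   -0.0028  0.8285] len 0.04400613613573476
orange 1959 [279. 267.] mean [0.4991 0.3776 0.095 ] min [0.4392 0.3636 0.0746] max [0.516  0.3914 0.1044] ax [-0.9656 -0.0165 -0.2594] len 0.07845935504953117
grip top h [0.0184 0.029  0.0412] angle to face 16.430812393769738
ring h [   3 1481 1019  185  882 3410 2765 1831  793   12    2    1    2    2
    2    0]
```

It is pivoting as planned. Release and retreat.

Request:
arm_command:
  motion:
    - [[0, 0.0012, 0, 0.004, 0], [0, 0.0014, 0, 0.004, 0], [0, 0, 0, 0, 0], [0.5, 0, 0, 0, 0], [0.5, 0, 0, 0, 0], [0.5, 0, 0, 0, 0], [0.5, 0, 0, 0, 0], [0.5, 0, 0, -0.01, 0], [0.5, -0.005, 0, -0.02, 0], [0.5, -0.01, 0, -0.03, 0]]

```text
clock: 21.78
ee_pos: [0.4778, 0.3766, 0.1323]
tcp_rot: [[1.0, 0.017, -0.003], [0.017, -1.0, -0.002], [-0.003, 0.002, -1.0]]
contact_force: [0.2, 0.1, -0.1]
finger_gap: 0.0437
finger_force: 0.0
```

Request:
arm_command:
  motion:
    - [[0.5, -0.01, 0, -0.03, 0], [0.5, -0.01, 0, -0.03, 0], [0.5, 0, 0, -0.02, 0], [0.5, 0, 0, 0, 0], [0.5, 0, 0, 0, 0], [0.5, 0, 0, 0, 0], [0.5, 0, 0, 0, 0], [0.5, 0, 0, 0, 0], [0.5, 0, 0, 0, 0], [0.5, 0, 0, 0, 0]]

```text
clock: 22.62
ee_pos: [0.4582, 0.3768, 0.2122]
tcp_rot: [[1.0, 0.018, -0.001], [0.018, -1.0, -0.001], [-0.001, 0.001, -1.0]]
contact_force: [0.4, -0.0, 1.2]
finger_gap: 0.0439
finger_force: 0.0
```

```bash
python3 fin.py
python3 - <<'E'
from h import *
np.set_printoptions(precision=4,suppress=True)
p,h,d,X=cloud('scene')
m=(d>0)&(X[...,2]>.03)&(X[...,2]<.16)&(X[...,0]>.42)&(X[...,0]<.69)
for nm,y,r in (('blue',.1157,HB),('green',.245,HG),('orange',.379,HO)): comps(X,h,m&(abs(X[...,1]-y)<.05),r,40,nm)
E
```

```text
22.6167 [0.4582 0.3768 0.2122] 0.04390363212960371 [ 0.4246 -0.0191  1.2308]
orange 631 [278.  77.] mean [0.5562 0.3792 0.1273] min [0.5424 0.3729 0.103 ] max [0.5692 0.3854 0.1418] ax [-0.5672  0.002   0.8236] len 0.04539438137934093
orange 481 [278. 153.] mean [0.498  0.3783 0.0795] min [0.4459 0.3657 0.0531] max [0.5195 0.3891 0.0923] ax [-0.9111 -0.01   -0.412 ] len 0.07786153266078966
grip top h [0.0129 0.0188 0.0202] angle to face 3.216422283443301
ring h [   0  396  417  109 1672 1416    3    0    2    1    1    1    1    0
    0    0]
blue 220 [301. 215.] mean [0.5514 0.1097 0.073 ] min [0.5084 0.1005 0.0433] max [0.5818 0.1262 0.0933] ax [-0.8806 -0.0474 -0.4714] len 0.08001455663858564
blue 79 [320. 217.] mean [0.6208 0.1133 0.1244] min [0.6065 0.1073 0.1074] max [0.6324 0.1217 0.1402] ax [-0.5655  0.0483  0.8233] len 0.03915570995887149
blue 160 [334. 232.] mean [0.6717 0.114  0.1219] min [0.6536 0.0744 0.0823] max [0.6771 0.1547 0.1288] ax [-0.0063  0.9996 -0.0272] len 0.080291834018771
green 67 [358. 190.] mean [0.6017 0.2459 0.1249] min [0.5893 0.2392 0.1064] max [0.614
[... 156 characters left out ...]
67 0.2553 0.0929] ax [-0.8666 -0.1221 -0.4838] len 0.08157376567660951
green 130 [374. 203.] mean [0.6535 0.2516 0.1224] min [0.6338 0.2126 0.0787] max [0.6609 0.2932 0.1297] ax [-0.0974  0.9951 -0.0191] len 0.08096323666394195
orange 68 [386. 162.] mean [0.5584 0.3764 0.1233] min [0.5433 0.3699 0.1037] max [0.5728 0.3855 0.1432] ax [-0.5393  0.0174  0.8419] len 0.04153629864484937
orange 202 [364. 163.] mean [0.4888 0.3706 0.0711] min [0.4452 0.361  0.0411] max [0.523  0.4148 0.0931] ax [-0.8786 -0.0717 -0.4721] len 0.08389260234306284
orange 126 [399. 173.] mean [0.6089 0.3776 0.1214] min [0.5928 0.3379 0.0872] max [0.6152 0.4196 0.1315] ax [-0.0319  0.999  -0.032 ] len 0.08162995921793265
```

Both gauges lie flat on their own pegs (ring tops about 6 mm, grip tops about 20 mm off the face). Green hasn't moved and the gripper is clear.

```bash
python3 -c "
from rig import arm
print(arm.hand_in())"
```

```text
the job is handed in; nothing more can be done
None
```

I hung the blue and orange gauges on their own pegs, flat against the rests with grips down the slope, and handed the job in at about 23 s of robot time. In the last camera check the green gauge had not moved; I did not re-measure the bystanders, and the hand-in gave no pass or fail result.

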